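# Get out the bridge tray

### The arm

A 6-joint arm with a two-finger parallel gripper is mounted at the origin on the work surface. World frame = base frame: x ahead of the robot, y to its left, z up, the work surface at z = 0. Lengths are in m, angles in rad, forces in N, time in s.
With the tool pointing down it reaches from about 0.275 to 0.725 m from the base axis. Payload 5.6 kg.
Tool frame: the origin (TCP) lies on the centre line of the jaws, within the pads' length; the fingertips stand 22 mm ahead of it and the grasp point (between the pads) lies 3 mm ahead of it; z points along the fingers, y is the line along which they close (so a half turn about z gives the same grasp; the last joint's range is limited). The gripper opens to 85 mm and grips with 20 to 120 N. Pads are 22 mm wide; open, the fingers measure 114 mm over their backs; the gripper's body (76 mm by 85 mm) begins 54 mm behind the grasp point. The pads swing forward as they close: fully open they stand 13 mm farther back than shut.
Start: joints at [0.285, 0.255, 0.108, 0, -1.424, -0.285], TCP at [0.55, 0, 0.232] pointing down, gripper open.
Joint ranges: [-2.95, 2.95], [-1.21, 1.97], [-1.09, 1.5], [-2.87, 1.71], [-2.94, -0.07], [-3.05, 3.05]. Speed limits (rad/s): [2.57, 2.57, 3.14, 3.14, 3.14, 3.14].

### API

Orientations are given as a rotation vector (axis times angle).
In Python, from cell import env gives the robot as it stands.
- The arm moves only by the tool send_rows, never from a script. Its argument "rows" is text: rows parted by semicolons, each of 7 numbers parted by spaces: the turn, a rotation vector about the world's x, y, z as a fraction of full scale, then the shift along the world's x, y, z as a fraction of full scale, then the opening, from -1 (shut) to 1 (fully open). A call has 1 to 5 rows; each row is the pose to reach, as a shift and turn from the pose commanded when the call began; what a row does not reach only later rows make up. Full scale, the value 1, is 100 mm for a shift and 90 degrees for a turn. A row lasts 1/12 s, in which the tool goes at most 41.7 mm and 7.16 degrees, less where a joint would pass 70% of its speed; a pose out of reach is approached as far as the arm can. A call with a number of a shift or a turn outside -1 to 1 is refused whole. A call with a gripper value outside its range is refused whole. The fingers move at their own pace and stop on an object; the grip force is fixed at half the most. Time passes only in rows, so rows that repeat a pose let the fingers close. It gives the time, the measured TCP pose, the force, the opening and the grip force at its end, in the units of the state.
- env.state(): the state, without advancing time (a new reading comes with each control period).
- env.read_camera(name): name is "scene" or "side" or "wrist"; returns (picture, depth): 480x640x3 uint8, blue, green, red; 480x640 float32, m along the optical axis (not along the pixel's ray), 0 where there is no reading.
- env.camera_params(name): a dict with "intrinsics" (3x3 intrinsics, pixels), "k1" (the pictures are not rectified: a ray, as slopes to the right and down, at radius r is drawn at 1 + k1 r^2 times it, then the intrinsics apply), "cam_to_world" (4x4, takes a point from camera to world coordinates); the wrist camera has in their place "tool_from_camera" (4x4, takes a point from camera to tool coordinates, whose origin is the TCP and whose axes are the flange's). Camera axes: x right, y down, z forward; pixel columns grow to the right and rows downward; lengths in m; the calibration is good to about 2 mm. A picture is of the moment at which its call begins: read the wrist's pose just before it. camera_params takes no time and is no camera call.
- env.close_job(): hands the job in; it is judged then, once.
The state is a dict: "clock": time; "qpos": joint angles; "qd": joint speeds; "tau": joint torques, N m; "position": TCP position; "eef_rot": TCP orientation; "wrist_force": force on the tool from outside, world axes, zero at the start; "moment": the same for the moment, N m; "gripper_width": finger opening in m; "grasp_force": force on a finger pad.
Only numpy, scipy, OpenCV 4.12 (cv2) and the standard library are available. Lean on these libraries where they do the work, as an engineer would, in place of code of your own. Each camera call takes 0.05 s, during which the arm holds its last target. There are 200 camera calls.

### The job

On the luthier's bench stand three small sliding trays in runners. First push the tray of black tuning pegs, which was left open, fully home with a fingertip. Then hook a fingertip behind the front lip of the tray in which the cello bridge lies and draw it all the way out to its stop; pick nothing up, leave the bridge lying in its tray, the dowel tray shut and the other things on the bench where they are.

Things in the scene. Friction and masses are not known exactly. Their poses are not given: they have to be found in the camera images.
- bridge_runner: runner of the tray with one loose cello bridge: wooden base fixed to the bench, 188 x 136 mm, side cheeks 36 mm, backboard 50 mm high. Origin at bench level on its centre line. Its tray slides out along its own -x, towards the robot (yaw within 0.15 rad of square). With the tray home the lip's front face lies 100 mm to -x of this origin. The 3 alike runners stand in a row across the bench in any order
- bridge_lip (a point): middle of the top edge of the bridge tray's front lip, moves with the tray. The lip is an upright wall 112 mm wide, 8 mm thick (faces 4 mm either side of this point), from 10 to 54 mm over the bench. Behind it (runner's +x): an empty finger bay 46 mm front to back, 100 mm wide, floor 15 mm over the bench; then a 6 mm divider and the compartment, 114 x 100 mm; walls there 36 mm high
- bridge_tray (a joint): how far the bridge tray (pale wood, grey-lined floor, 176 x 112 mm) is drawn out, m: 0 = fully home, 0.110 = fully out; hard stops at both ends. Friction of about 2 N holds it wherever it is left; it cannot come off its rails. Starts home
- peg_runner: runner of the tray with four black tuning pegs lying side by side (fixed in the tray); runner and tray are like the bridge tray's in every size and in their axes
- peg_lip (a point): middle of the top edge of the peg tray's front lip, 54 mm over the bench, moves with the tray; same lip as the bridge tray's
- peg_tray (a joint): how far the peg tray is drawn out, m: 0 = fully home, 0.110 = fully out; stops and friction like the bridge tray's. Starts 0.045 to 0.100 out
- post_runner: runner of the tray with seven pale dowels lying side by side (fixed in the tray); like the other two in every size and in its axes
- post_tray (a joint): how far the dowel tray is drawn out, m: 0 = fully home. Starts home and is to stay so
- cello_bridge: pale maple cello bridge, 82 x 88 mm, 11 mm thick, 22 g, lying flat and loose in the compartment of its tray; origin at the centre of its underside, z up
- varnish_jar: amber jar with steel cap, 64 mm across, 85 mm high, loose, at the left of the work; origin under its centre
- block_plane: small brass plane with wooden wedge, 105 x 38 mm, 42 mm high, loose, at the right of the work; origin under its centre
- spool_clamp: small clamp of two wooden spools on a steel screw, about 120 mm long and 32 mm high, loose, lying at the left of the work, nearer the robot than the jar; origin under its centre
Mind the look-alikes: they are no part of the job. Leave any purple or yellow look-alike of the peg_runner alone.

How it is judged:
On the way, in this order (a step that is already met when the one before it is completed fails the run):
1. the peg tray is fully home, the bridge tray not yet drawn (value of joint peg_tray below 0.006 m and value of joint bridge_tray below 0.015 m), for 0.2 s.
2. the bridge tray is drawn fully out (value of joint bridge_tray above 0.103 m), for 0.2 s.
At the end, for the whole second after the job is handed in: the peg tray is home (within 6 mm), the bridge tray is out to within 7 mm of its stop, the dowel tray is home (within 6 mm), and the cello bridge lies flat and at rest in its tray's compartment (value of joint each of peg_tray, post_tray below 0.006 m and value of joint bridge_tray above 0.103 m and linear speed of cello_bridge below 0.01 m/s and angle between cello_bridge's own z axis and vertical below 0.15 rad and height (world z) of cello_bridge below 0.022 m and x of cello_bridge in the frame of bridge_lip between 0.056 and 0.17 m); the robot touches nothing.
It fails at once if the cello bridge is lifted or tipped (height (world z) of cello_bridge above 0.03 m or angle between cello_bridge's own z axis and vertical above 0.4 rad).
It fails at once if the bridge tray is drawn while the peg tray is still open (value of joint bridge_tray above 0.03 m and value of joint peg_tray above 0.02 m).
It fails at once if the dowel tray is drawn out (value of joint post_tray above 0.02 m).
It fails at once if a bystander (jar, plane, clamp) is moved by more than 20 mm, lifted or knocked over (distance of any of varnish_jar, block_plane, spool_clamp from where it was at the start of the episode above 0.02 m or angle between any of varnish_jar, block_plane, spool_clamp's own z axis and vertical above 0.3 rad).
It also fails if it takes over 48 s, if anything falls off the work surface, if the arm or the gripper's body presses on something with over 40 N, if the wrist force passes 120 N, or if a joint passes its speed limit or range.

## Working session

There is one attempt and no reset: what is moved stays moved. The work goes in short steps, Python scripts to look and compute and a tool call to move; the robot and the scene stay as the last step left them, time stands still between calls to the robot, and variables do not carry over. Pictures are saved under pics/ and viewed, at most 10 in all, crops included, and the job is handed in when it is done.

Besides the shell and the picture viewer there is one more tool, called by a JSON object that holds its "api" and its "payload", one argument or row to a line. send_rows: Moves the arm, as the interface text tells. Its arguments: {"type":"object","properties":{"rows":{"type":"string"}},"required":["rows"]}

```bash
ls; mkdir -p pics; cat > h.py <<'E'
import numpy as np, cv2
from cell import env
def grab(n,save=None):
    st=env.state(); im,d=env.read_camera(n); 
    np.savez(f'{save or n}.npz',im=im,d=d)
    if save: cv2.imwrite(f'pics/{save}.png',im)
    p=env.camera_params(n)
    if 'cam_to_world' in p: T=np.array(p['cam_to_world'])
    else:
        W=np.eye(4);W[:3,:3]=cv2.Rodrigues(np.array(st['eef_rot'],float))[0];W[:3,3]=st['position'];T=W@np.array(p['tool_from_camera'])
    return im,d,cloud(d,p,T)
def cloud(d,p,T):
    K=np.array(p['intrinsics']);v,u=np.mgrid[:480,:640]
    D=np.array([p['k1'],0,0,0],float)
    r=cv2.undistortPoints(np.stack([u,v],-1).reshape(-1,1,2).astype(np.float64),K,D).reshape(480,640,2)
    P=np.concatenate([r*d[...,None],d[...,None]],-1)
    P=P@T[:3,:3].T+T[:3,3]; P[d<=0]=np.nan
    return P
E
python3 - <<'E'
from h import *
im,d,P=grab('scene','scene0')
np.save('P0.npy',P)
im,d,P=grab('side','side0');np.save('Ps.npy',P)
print(env.state())
E
```

```text
pics
{'clock': 0.1, 'qpos': array([ 2.84595216e-01,  2.55721344e-01,  1.07140479e-01, -4.20388928e-04,
       -1.42389377e+00, -2.84560021e-01]), 'qd': array([-0.00055866, -0.00324252,  0.00243814,  0.00201284,  0.00101914,
       -0.00066718]), 'tau': array([-2.13976258e-03, -3.87604666e+01,  2.38473254e+01,  5.37796766e+00,
       -3.79605262e-03, -3.77010252e-06]), 'position': array([5.49566368e-01, 5.36916592e-05, 2.31071409e-01]), 'eef_rot': array([ 2.22051164e+00, -2.22057090e+00, -1.83798690e-03]), 'wrist_force': array([-0.19814025, -0.59549511, -0.30115947]), 'moment': array([-0.04436086,  0.0579654 ,  0.0564542 ]), 'grasp_force': 0.0, 'gripper_width': 0.08559350461142605}
```

View pics/scene0.png

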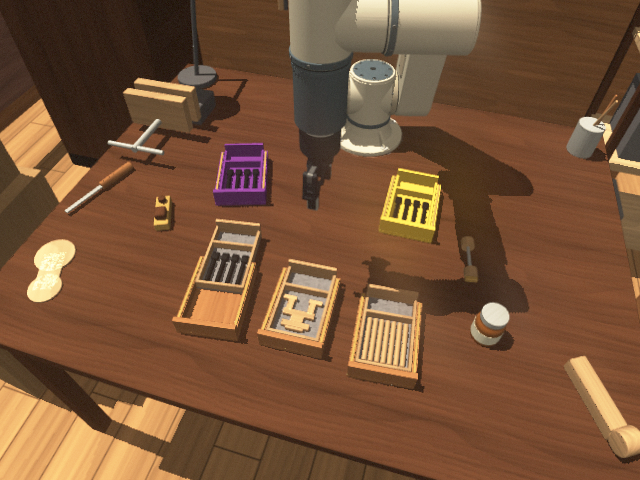

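View pics/side0.png

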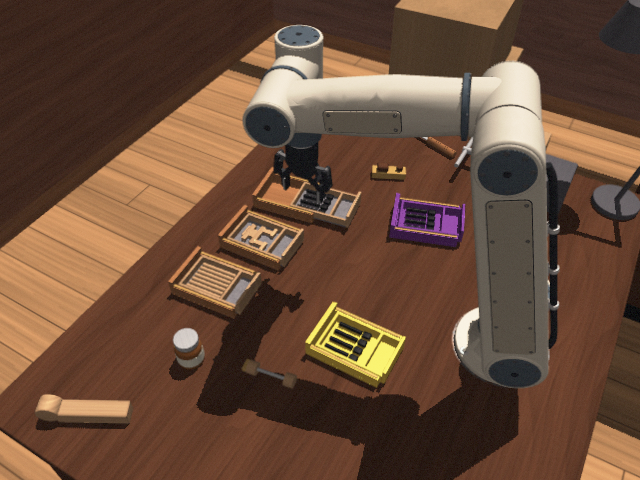

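The scene view shows three runners: pegs (open, lip ~(240,224)), bridge in the middle (lip ~(314,267)), and dowels on the right (lip ~(393,291)). The purple and yellow look-alikes stand nearer the robot. Next I measure the lips.

```bash
python3 - <<'E'
from h import *
for f in ('P0','Ps'):
    P=np.load(f+'.npy')
    print(f)
    # all points: top view map of the runner zone by height; list lip-height cluster 0.048..0.058
    z=P[...,2]; m=(z>.051)&(z<.058)&(P[...,0]>.3)&(P[...,0]<.85)&(abs(P[...,1])<.4)
    n,l,s,c=cv2.connectedComponentsWithStats(m.astype(np.uint8))
    for i in range(1,n):
        if s[i,4]>40:
            q=P[l==i]; r=cv2.minAreaRect(q[:,:2].astype(np.float32)*1000)
            print(s[i].tolist(),np.round(np.mean(q,0),4),'rect',[np.round(x,1) for x in r], 'z',np.round(np.percentile(q[:,2],[5,95]),4))
# top-down color map
P=np.load('P0.npy');im=np.load('scene0.npz')['im']
M=np.zeros((600,800,3),np.uint8)
for f,g in (('P0','scene0'),('Ps','side0')):
    P=np.load(f+'.npy');im=np.load(g+'.npz')['im']
    ok=np.isfinite(P[...,0])&(P[...,2]<.12)
    o=np.argsort(P[ok][:,2]);q=P[ok][o];c=im[ok][o]
    r=((.9-q[:,0])*1000).astype(int);k=((.4-q[:,1])*1000).astype(int)
    for dr in(0,1):
      for dk in (0,1):
        g2=(r>=0)&(r<599)&(k>=0)&(k<799); M[r[g2]+dr,k[g2]+dk]=c[g2]
cv2.imwrite('pics/top.png',M)
E
```

```text
P0
[220, 219, 40, 7, 111] [ 0.513  -0.2081  0.0531] rect [array([ 513. , -210.9]), array([11.9, 99.1]), np.float64(8.3)] z [0.0512 0.0555]
[289, 259, 48, 12, 158] [ 0.5884 -0.0006  0.0537] rect [array([587.9,  -2.1]), array([ 10.9, 111.5]), np.float64(1.7)] z [0.0515 0.0559]
[368, 283, 51, 13, 174] [0.6038 0.1865 0.0536] rect [array([603.5, 186. ]), array([ 11.4, 109.7]), np.float64(4.6)] z [0.0514 0.0558]
[476, 312, 16, 23, 66] [0.6446 0.3795 0.055 ] rect [array([640.6, 379.1]), array([52.3, 18.5]), np.float64(33.5)] z [0.0513 0.0576]
Ps
[350, 192, 11, 18, 50] [ 0.5163 -0.2294  0.0541] rect [array([ 516.6, -229.2]), array([ 9.9, 76.5]), np.float64(7.9)] z [0.0514 0.0571]
[281, 229, 23, 28, 88] [0.5879 0.003  0.0539] rect [array([587.9,  -2.3]), array([ 10.5, 113. ]), np.float64(2.3)] z [0.0513 0.0563]
[236, 272, 24, 33, 94] [0.6028 0.1907 0.0542] rect [array([602.8, 186.9]), array([ 11.2, 112.9]), np.float64(5.0)] z [0.0514 0.0571]
```

View pics/top.png

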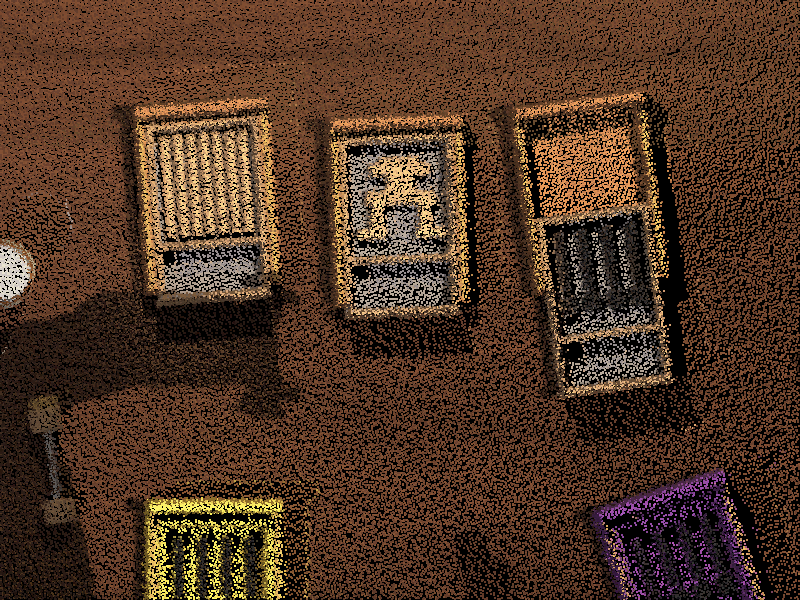

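The top-down map gives lip centres of peg (0.513, -0.217, yaw ≈ 0.145), bridge (0.588, -0.002, yaw ≈ 0.03) and dowel (0.603, 0.186). Heights of 0.054 and lip widths of about 112 mm match the given sizes. I now approach the front of the peg lip with the fingers shut and turned 90° about z.

{"api": "send_rows", "payload": {
  "rows": "0 0 -0.38 -0.4 -1 0 -1;0 0 -0.38 -0.4 -1 0 -1;0 0 -0.38 -0.4 -1 0 -1;0 0 -0.38 -0.4 -1 0 -1;0 0 -0.38 -0.4 -1 0 -1"
}}

```text
clock: 0.52
position: [0.5091, -0.1013, 0.2317]
eef_rot: [1.458, -2.782, -0.001]
wrist_force: [0.1, 0.7, 0.3]
gripper_width: 0.0251
grasp_force: 0.0
```

{"api": "send_rows", "payload": {
  "rows": "0 0 -0.38 -0.4 -1 0 -1;0 0 -0.38 -0.4 -1 0 -1;0 0 -0.38 -0.4 -1 0 -1;0 0 -0.38 -0.4 -1 0 -1;0 0 -0.38 -0.4 -1 0 -1"
}}

```text
clock: 0.93
position: [0.469, -0.2013, 0.2315]
eef_rot: [0.575, -3.088, -0.001]
wrist_force: [0.4, -0.3, -0.2]
gripper_width: -0.0001
grasp_force: 0.0
```

{"api": "send_rows", "payload": {
  "rows": "0 0 -0.14 0.05 -0.21 -0.5 -1;0 0 -0.14 0.05 -0.21 -0.8 -1;0 0 -0.14 0.05 -0.21 -0.8 -1;0 0 -0.14 0.05 -0.21 -0.8 -1"
}}

```text
clock: 1.27
position: [0.4733, -0.221, 0.1502]
eef_rot: [0.249, -3.126, -0.002]
wrist_force: [0.8, -1.0, 0.6]
gripper_width: -0.0004
grasp_force: 0.0
```

```bash
python3 - <<'E'
from h import *
im,d,P=grab('wrist','w1');np.save('Pw.npy',P)
z=P[...,2]; m=(z>.050)&(z<.060)
n,l,s,c=cv2.connectedComponentsWithStats(m.astype(np.uint8))
for i in range(1,n):
    if s[i,4]>150:
        q=P[l==i];r=cv2.minAreaRect(q[:,:2].astype(np.float32)*1000);print(s[i].tolist(),np.round(np.mean(q,0),4),[np.round(x,1) for x in r])
print(env.state()['position'])
E
```

```text
[169, 102, 212, 53, 3850] [ 0.4013 -0.2588  0.0511] [array([ 401.8, -259.9]), array([ 12. , 136.2]), np.float64(18.0)]
[237, 289, 155, 15, 1676] [ 0.5121 -0.2172  0.0544] [array([ 513. , -216.1]), array([  9.1, 112.1]), np.float64(8.0)]
[500, 402, 124, 23, 1308] [0.585  0.0054 0.0542] [array([586.5,   1.7]), array([ 10.1, 104. ]), np.float64(2.3)]
[ 0.4751635  -0.22137736  0.15277752]
```

View pics/w1.png

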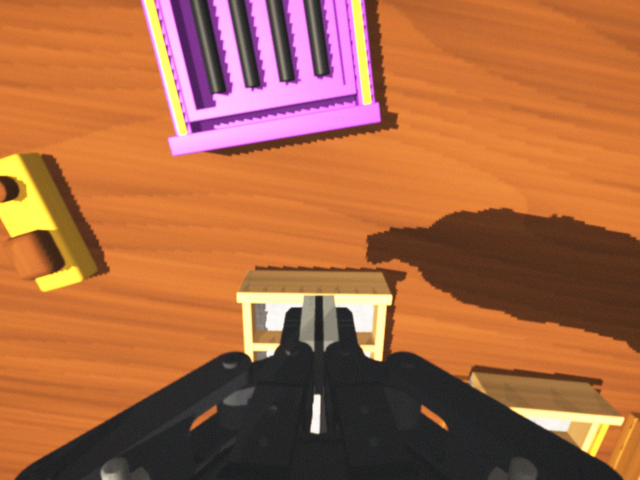

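The wrist view confirms the peg lip at (0.513, -0.217) with yaw 8°, directly ahead of the shut fingertips. The purple look-alike is behind and clear. Descending, then pushing along the runner axis.

{"api": "send_rows", "payload": {
  "rows": "0 0 0 0 0 -0.4 -1;0 0 0 0 0 -0.8 -1;0 0 0 0 0 -1 -1;0 0 0 0 0 -1 -1"
}}

```text
clock: 1.65
position: [0.4739, -0.2202, 0.0501]
eef_rot: [0.25, -3.128, -0.002]
wrist_force: [-0.4, 1.3, 0.1]
gripper_width: 0.0002
grasp_force: 0.0
```

{"api": "send_rows", "payload": {
  "rows": "0 0 0 0.1 0.014 0 -1;0 0 0 0.2 0.028 0 -1;0 0 0 0.3 0.042 0 -1;0 0 0 0.4 0.056 0 -1;0 0 0 0.5 0.07 0 -1"
}}

```text
clock: 2.07
position: [0.5275, -0.2143, 0.0546]
eef_rot: [-0.248, 3.129, -0.003]
wrist_force: [-2.3, 1.0, 9.0]
gripper_width: -0.0006
grasp_force: 4.3
```

{"api": "send_rows", "payload": {
  "rows": "0 0 0 0.1 0.014 0 -1;0 0 0 0.2 0.028 0 -1;0 0 0 0.3 0.042 0 -1;0 0 0 0.4 0.056 0 -1;0 0 0 0.4 0.056 0 -1"
}}

```text
clock: 2.48
position: [0.5694, -0.2084, 0.0547]
eef_rot: [-0.249, 3.126, -0.004]
wrist_force: [1.7, 1.0, 5.2]
gripper_width: 0.0001
grasp_force: 2.5
```

```bash
python3 - <<'E'
from h import *
im,d,P=grab('scene','s1')
im2,d2,P2=grab('side','sd1')
z=P[...,2]; m=(z>.051)&(z<.058)&(P[...,0]>.3)&(P[...,0]<.85)&(P[...,1]<-.1)
print([np.round(x,4) for x in (np.nanmean(P[m],0),P[m][:,0].min(),P[m][:,0].max())])
a=cv2.resize(im[190:350,150:310],(400,400),interpolation=cv2.INTER_CUBIC);b=cv2.resize(im2[120:280,240:400],(400,400),interpolation=cv2.INTER_CUBIC)
cv2.imwrite('pics/c1.png',np.hstack([a,b]))
s=env.state();print(s['position'],s['wrist_force'],s['grasp_force'])
E
```

```text
[array([ 0.439 , -0.4453,  0.0538]), np.float64(0.3008), np.float64(0.8072)]
[ 0.56899669 -0.20843213  0.05465498] [1.86970498 0.07289881 5.15208493] 2.869705483317375
```

View pics/c1.png

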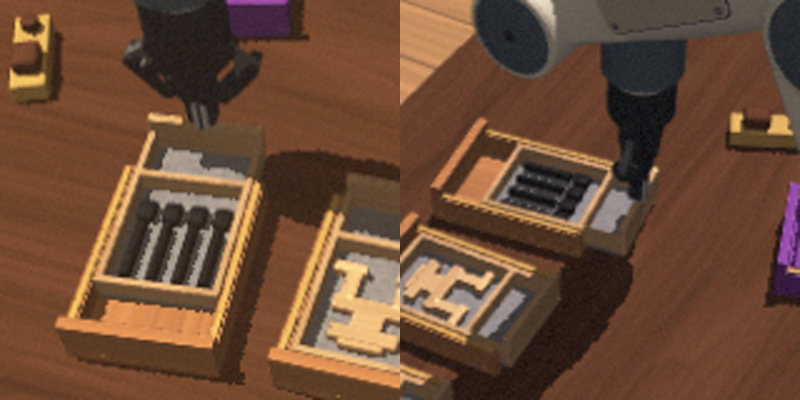

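The peg tray is moving in with the fingertip at its lip front, and about 30 mm of gap remains at the back. I keep pushing in smaller steps.

{"api": "send_rows", "payload": {
  "rows": "0 0 0 0.06 0.008 -0.02 -1;0 0 0 0.12 0.017 -0.02 -1;0 0 0 0.15 0.021 -0.02 -1;0 0 0 0.15 0.021 -0.02 -1"
}}

```text
clock: 2.92
position: [0.5843, -0.2064, 0.0546]
eef_rot: [-0.249, 3.123, -0.004]
wrist_force: [-0.1, 3.3, 14.4]
gripper_width: 0.0
grasp_force: 7.3
```

```bash
python3 - <<'E'
from h import *
im,d,P=grab('wrist')
z=P[...,2]; m=(z>.050)&(z<.060)&(P[...,0]>.5)&(P[...,1]<-.1)
q=P[m];print(len(q));y=q[:,1]
for a in np.arange(-.29,-.14,.01):
    s=q[(y>a)&(y<a+.01)]
    if len(s)>5: print(round(a+.005,3),np.round([s[:,0].min(),np.median(s[:,0]),s[:,0].max(),np.median(s[:,2])],4))
print(env.state()['position'])
E
```

```text
4219
-0.265 [0.5861 0.5881 0.5942 0.0547]
-0.255 [0.5841 0.588  0.594  0.0549]
-0.245 [0.583  0.5866 0.5925 0.0549]
-0.235 [0.5817 0.5853 0.5913 0.0548]
-0.225 [0.5801 0.5837 0.5901 0.0549]
-0.215 [0.5734 0.5804 0.5871 0.0544]
-0.205 [0.5713 0.5727 0.5736 0.0589]
-0.195 [0.5759 0.5773 0.5816 0.0542]
-0.185 [0.5745 0.578  0.584  0.0549]
-0.175 [0.5731 0.5766 0.5827 0.0548]
-0.165 [0.5717 0.5753 0.5816 0.0549]
-0.155 [0.5705 0.574  0.5798 0.0549]
[ 0.58427673 -0.20638046  0.05458236]
```

```bash
python3 - <<'E'
from h import *
im=np.load('wrist.npz');d=im['d']
p=env.camera_params('wrist');st=env.state()
W=np.eye(4);W[:3,:3]=cv2.Rodrigues(np.array(st['eef_rot'],float))[0];W[:3,3]=st['position']
P=cloud(d,p,W@np.array(p['tool_from_camera']))
print(np.round(np.array(p['tool_from_camera']),3))
for y0 in (-.212,-.201):
  q=P[(abs(P[...,1]-y0)<.002)&(P[...,0]>.54)&(P[...,0]<.62)&(P[...,2]<.13)]
  q=q[np.argsort(-q[:,2])]
  print(len(q));print(np.round(q[::max(1,len(q)//30)],4).tolist())
cv2.imwrite('pics/w2.png',im['im'])
E
```

```text
[[ 0.001 -0.95  -0.313  0.081]
 [ 1.     0.001  0.     0.001]
 [-0.    -0.313  0.95  -0.143]
 [ 0.     0.     0.     1.   ]]
2348
[[0.5664, -0.2128, 0.13], [0.5743, -0.2108, 0.1285], [0.5674, -0.2119, 0.1266], [0.567, -0.2118, 0.1249], [0.5667, -0.2119, 0.1233], [0.5697, -0.211, 0.1215], [0.5714, -0.2105, 0.1165], [0.5725, -0.2138, 0.1127], [0.5721, -0.2138, 0.1102], [0.5723, -0.2124, 0.1078], [0.572, -0.2138, 0.1053], [0.5721, -0.2118, 0.1024], [0.5724, -0.2116, 0.0999], [0.572, -0.2108, 0.0959], [0.5734, -0.2105, 0.0904], [0.5777, -0.2136, 0.0854], [0.5725, -0.2109, 0.0811], [0.5736, -0.2121, 0.076], [0.5733, -0.2108, 0.0709], [0.5739, -0.2113, 0.0651], [0.5803, -0.2138, 0.054], [0.5795, -0.2108, 0.0398], [0.5788, -0.2112, 0.0289], [0.5794, -0.2115, 0.0159], [0.5763, -0.213, 0.0019], [0.5723, -0.2102, 0.0015], [0.5503, -0.212, 0.0013], [0.5416, -0.2134, 0.0011], [0.562, -0.2118, 0.0008], [0.5678, -0.2103, 0.0005], [0.5786, -0.211, -0.0002]]
2746
[[0.5719, -0.202, 0.13], [0.5648, -0.2001, 0.1288], [0.5647, -0.1991, 0.1275], [0.5648, -0.1994, 0.1259], [0.5755, -0.2016, 0.1247], [0.5656, -0.1993, 0.1232], [0.5653, -0.2005, 0.1217], [0.5772, -0.2019, 0.1194], [0.5699, -0.2007, 0.1132], [0.5705, -0.2008, 0.1108], [0.5697, -0.2017, 0.1089], [0.5703, -0.2021, 0.1068], [0.59, -0.2001, 0.1049], [0.5826, -0.2023, 0.1038], [0.5857, -0.2011, 0.1027], [0.5695, -0.2001, 0.1017], [0.5689, -0.2011, 0.1002], [0.5704, -0.2016, 0.0955], [0.5727, -0.2021, 0.0917], [0.5714, -0.2014, 0.0849], [0.5715, -0.2011, 0.0772], [0.5721, -0.2014, 0.0678], [0.578, -0.2016, 0.0461], [0.578, -0.2023, 0.0345], [0.5779, -0.2005, 0.0206], [0.5806, -0.2013, 0.002], [0.5472, -0.2003, 0.0015], [0.5414, -0.1991, 0.0013], [0.5652, -0.2022, 0.0009], [0.5823, -0.2004, 0.0006], [0.5657, -0.1998, -0.0001]]
```

View pics/w2.png

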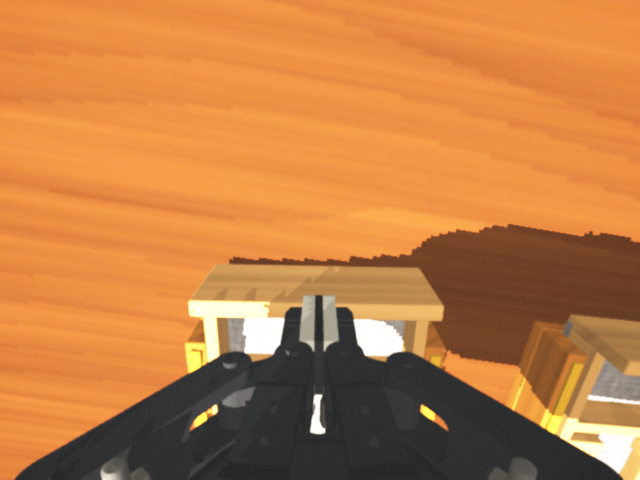

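The view and depth show the fingertip resting on top of the lip rather than in front of it. The tip therefore ends about level with the TCP, not 22 mm ahead, and friction carried the tray in. I lift, back off, go lower and push the front face properly.

{"api": "send_rows", "payload": {
  "rows": "0 0 0 0 0 0.3 -1;0 0 0 -0.2 -0.03 0.3 -1;0 0 0 -0.4 -0.06 0.3 -1;0 0 0 -0.4 -0.06 0 -1;0 0 0 -0.4 -0.06 -0.15 -1"
}}

```text
clock: 3.38
position: [0.5399, -0.2121, 0.0347]
eef_rot: [-0.245, 3.131, 0.001]
wrist_force: [-0.6, 0.1, -0.9]
gripper_width: 0.0001
grasp_force: 0.0
```

{"api": "send_rows", "payload": {
  "rows": "0 0 0 0 0 -0.05 -1;0 0 0 0 0 -0.1 -1;0 0 0 0 0 -0.1 -1"
}}

```text
clock: 3.63
position: [0.5405, -0.2123, 0.0248]
eef_rot: [0.247, -3.132, 0.0]
wrist_force: [-1.3, -0.3, -0.3]
gripper_width: -0.0002
grasp_force: 0.0
```

{"api": "send_rows", "payload": {
  "rows": "0 0 0 0.08 0.011 0.03 -1;0 0 0 0.16 0.022 0.03 -1;0 0 0 0.24 0.034 0.03 -1;0 0 0 0.32 0.045 0.03 -1;0 0 0 0.38 0.053 0.03 -1"
}}

```text
clock: 4.05
position: [0.5789, -0.2069, 0.0282]
eef_rot: [0.247, -3.132, 0.0]
wrist_force: [-1.9, -0.1, 1.6]
gripper_width: -0.0002
grasp_force: 1.2
```

{"api": "send_rows", "payload": {
  "rows": "0 0 0 0.04 0.006 0 -1;0 0 0 0.08 0.011 0 -1;0 0 0 0.12 0.017 0 -1"
}}

```text
clock: 4.3
position: [0.5901, -0.2053, 0.0278]
eef_rot: [0.246, -3.131, -0.0]
wrist_force: [-1.9, -0.7, 1.0]
gripper_width: -0.0005
grasp_force: 1.1
```

Steady 2 N means the tray is sliding. Continuing to the stop.

{"api": "send_rows", "payload": {
  "rows": "0 0 0 0.03 0.004 0 -1;0 0 0 0.06 0.008 0 -1;0 0 0 0.08 0.011 0 -1"
}}

```text
clock: 4.55
position: [0.5914, -0.2051, 0.0277]
eef_rot: [0.244, -3.118, -0.001]
wrist_force: [-25.1, -0.8, 17.9]
gripper_width: -0.0001
grasp_force: 12.5
```

Hard stop reached (25 N), after 94 mm of lip travel. I back off, rise and verify.

{"api": "send_rows", "payload": {
  "rows": "0 0 0 -0.2 -0.03 0 -1;0 0 0 -0.35 -0.05 0 -1;0 0 0 -0.35 -0.05 0.4 -1;0 0 0 -0.35 -0.05 0.8 -1;0 0 0 -0.35 -0.05 1 -1"
}}

```text
clock: 4.97
position: [0.565, -0.21, 0.133]
eef_rot: [-0.247, 3.125, -0.005]
wrist_force: [0.5, -0.5, 2.0]
gripper_width: 0.0004
grasp_force: 0.0
```

{"api": "send_rows", "payload": {
  "rows": "0 0 -0.06 0.15 0.4 0.2 -1;0 0 -0.06 0.3 0.8 0.2 -1;0 0 -0.06 0.4 1 0.2 -1;0 0 -0.06 0.4 1 0.2 -1"
}}

```text
clock: 5.3
position: [0.6056, -0.1044, 0.1483]
eef_rot: [-0.105, 3.137, 0.002]
wrist_force: [-0.6, -1.1, -0.7]
gripper_width: -0.0001
grasp_force: 0.0
```

```bash
python3 - <<'E'
from h import *
for n,sv in (('scene','s2'),('wrist','w3')):
    im,d,P=grab(n,sv)
    z=P[...,2]; m=(z>.050)&(z<.059)&(P[...,0]>.5)&(P[...,1]>-.32)&(P[...,1]<.35)
    k,l,s,c=cv2.connectedComponentsWithStats(m.astype(np.uint8))
    for i in range(1,k):
        if s[i,4]>60:
            q=P[l==i];r=cv2.minAreaRect(q[:,:2].astype(np.float32)*1000);print(n,s[i].tolist(),[np.round(x,1) for x in r])
print(env.state()['position'])
cv2.imwrite('pics/c2.png',cv2.resize(np.load('s2.npz')['im'][190:400,150:430],(800,600)))
E
```

```text
scene [204, 247, 48, 10, 167] [array([ 606.4, -203. ]), array([ 11.2, 112.5]), np.float64(6.7)]
scene [289, 259, 48, 12, 171] [array([588.4,  -1.8]), array([ 11., 111.]), np.float64(3.0)]
scene [368, 283, 51, 13, 193] [array([604.1, 186. ]), array([ 12.4, 109.7]), np.float64(3.0)]
wrist [388, 221, 167, 18, 2151] [array([587. ,  -1.8]), array([  8.8, 112.8]), np.float64(2.3)]
wrist [93, 225, 165, 25, 2102] [array([ 605.8, -203.1]), array([  8.8, 112.4]), np.float64(7.9)]
wrist [603, 459, 37, 12, 325] [array([793. , 176.1]), array([12.9, 36. ]), np.float64(4.3)]
[ 0.60371272 -0.10780557  0.14777026]
```

View pics/c2.png

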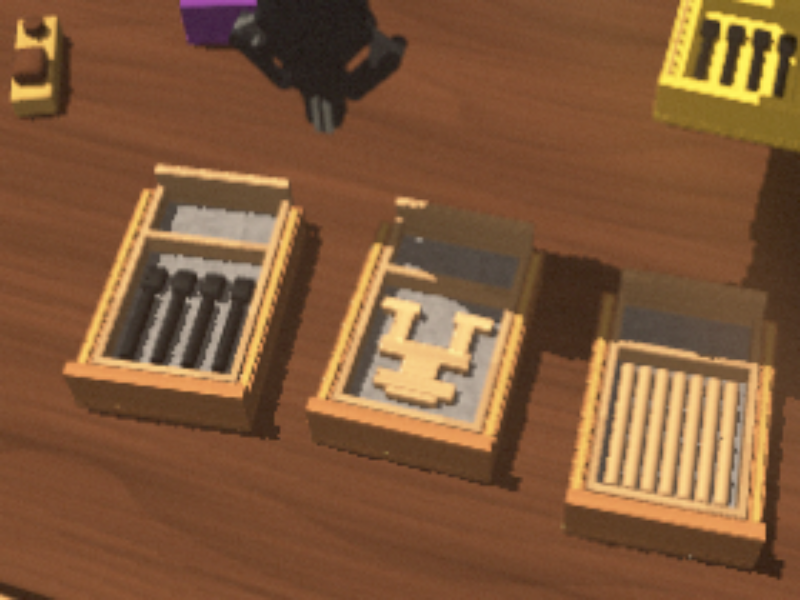

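The picture shows the peg tray shut, the bridge tray home and the dowels shut. Bridge lip at (0.587, -0.002). Moving above the finger bay centre (0.612, -0.001) and descending.

{"api": "send_rows", "payload": {
  "rows": "0 0 0 0.08 0.4 0 -1;0 0 0 0.08 0.8 0 -1;0 0 0 0.08 1 0 -1;0 0 0 0.08 1 0 -1;0 0 0 0.08 1 0 -1"
}}

```text
clock: 5.82
position: [0.611, -0.0089, 0.1478]
eef_rot: [-0.1, 3.14, -0.0]
wrist_force: [0.4, -0.6, 0.9]
gripper_width: -0.0
grasp_force: 0.0
```

{"api": "send_rows", "payload": {
  "rows": "0 0 0 0 0.07 -0.2 -1;0 0 0 0 0.07 -0.5 -1;0 0 0 0 0.07 -0.75 -1;0 0 0 0 0.07 -0.85 -1;0 0 0 0 0.07 -0.85 -1"
}}

```text
clock: 6.23
position: [0.6091, -0.0039, 0.0601]
eef_rot: [0.095, -3.135, 0.001]
wrist_force: [-0.8, 0.4, -0.0]
gripper_width: -0.0
grasp_force: 0.0
```

{"api": "send_rows", "payload": {
  "rows": "0 0 0 0.03 0.02 -0.1 -1;0 0 0 0.03 0.02 -0.16 -1;0 0 0 0.03 0.02 -0.16 -1"
}}

```text
clock: 6.48
position: [0.6141, -0.0003, 0.0464]
eef_rot: [0.098, -3.14, -0.0]
wrist_force: [-0.3, 0.6, -1.1]
gripper_width: 0.0
grasp_force: 0.0
```

{"api": "send_rows", "payload": {
  "rows": "0 0 0 0 0 -0.05 -1;0 0 0 0 0 -0.1 -1;0 0 0 0 0 -0.1 -1"
}}

```text
clock: 6.73
position: [0.6135, -0.0001, 0.0361]
eef_rot: [0.098, -3.139, -0.0]
wrist_force: [-1.0, 0.5, -0.1]
gripper_width: 0.0001
grasp_force: 0.0
```

{"api": "send_rows", "payload": {
  "rows": "0 0 0 -0.04 -0.002 -0.06 -1;0 0 0 -0.1 -0.004 -0.06 -1;0 0 0 -0.16 -0.006 -0.06 -1;0 0 0 -0.22 -0.009 -0.06 -1;0 0 0 -0.28 -0.011 -0.06 -1"
}}

```text
clock: 7.15
position: [0.5859, -0.0012, 0.0313]
eef_rot: [-0.099, 3.139, 0.0]
wrist_force: [2.6, -0.5, -1.7]
gripper_width: 0.0004
grasp_force: 1.2
```

{"api": "send_rows", "payload": {
  "rows": "0 0 0 -0.06 -0.002 0 -1;0 0 0 -0.12 -0.005 0 -1;0 0 0 -0.18 -0.007 0 -1;0 0 0 -0.24 -0.01 0 -1;0 0 0 -0.30 -0.012 0 -1"
}}

```text
clock: 7.57
position: [0.5557, -0.0024, 0.0312]
eef_rot: [-0.099, 3.139, 0.0]
wrist_force: [1.8, -0.7, 0.4]
gripper_width: -0.0003
grasp_force: 1.2
```

Hooked and sliding at ~2 N. Drawing on.

{"api": "send_rows", "payload": {
  "rows": "0 0 0 -0.06 -0.002 0 -1;0 0 0 -0.12 -0.005 0 -1;0 0 0 -0.18 -0.007 0 -1;0 0 0 -0.24 -0.01 0 -1;0 0 0 -0.30 -0.012 0 -1"
}}

```text
clock: 7.98
position: [0.5257, -0.0037, 0.0311]
eef_rot: [-0.099, 3.139, 0.0]
wrist_force: [2.5, 0.6, 1.3]
gripper_width: -0.0002
grasp_force: 1.2
```

{"api": "send_rows", "payload": {
  "rows": "0 0 0 -0.06 -0.002 0 -1;0 0 0 -0.12 -0.005 0 -1;0 0 0 -0.18 -0.007 0 -1;0 0 0 -0.22 -0.009 0 -1;0 0 0 -0.25 -0.01 0 -1"
}}

```text
clock: 8.4
position: [0.5002, -0.0047, 0.0308]
eef_rot: [0.099, -3.14, -0.0]
wrist_force: [2.6, 0.5, 0.8]
gripper_width: -0.0001
grasp_force: 1.1
```

{"api": "send_rows", "payload": {
  "rows": "0 0 0 -0.03 -0.001 0 -1;0 0 0 -0.06 -0.002 0 -1;0 0 0 -0.09 -0.004 0 -1;0 0 0 -0.11 -0.004 0 -1;0 0 0 -0.11 -0.004 0 -1"
}}

```text
clock: 8.82
position: [0.4929, -0.0048, 0.0314]
eef_rot: [-0.1, 3.134, 0.0]
wrist_force: [10.4, -2.3, -5.2]
gripper_width: -0.0002
grasp_force: 5.1
```

Stop reached (force rising, lip travel ≈ 109 mm). Freeing the finger inside the bay, rising and checking.

{"api": "send_rows", "payload": {
  "rows": "0 0 0 0.06 0.002 0 -1;0 0 0 0.12 0.005 0 -1;0 0 0 0.12 0.005 0.1 -1;0 0 0 0.12 0.005 0.4 -1;0 0 0 0.12 0.005 0.8 -1"
}}

```text
clock: 9.23
position: [0.4986, -0.0052, 0.1083]
eef_rot: [0.097, -3.13, 0.002]
wrist_force: [1.7, 1.3, -0.1]
gripper_width: 0.0004
grasp_force: 0.0
```

{"api": "send_rows", "payload": {
  "rows": "0 0 0 0 0 0.3 -1;0 0 0 -0.4 0 0.6 -1;0 0 0 -0.8 0 0.8 -1;0 0 0 -1 0 0.8 -1;0 0 0 -1 0 0.8 -1"
}}

```text
clock: 9.65
position: [0.3982, -0.0049, 0.1925]
eef_rot: [-0.099, 3.139, 0.003]
wrist_force: [0.8, -0.4, 0.4]
gripper_width: 0.0001
grasp_force: 0.0
```

```bash
python3 - <<'E'
from h import *
im,d,P=grab('scene','s3')
z=P[...,2]; m=(z>.050)&(z<.059)&(P[...,0]>.4)&(P[...,1]>-.32)&(P[...,1]<.35)
k,l,s,c=cv2.connectedComponentsWithStats(m.astype(np.uint8))
for i in range(1,k):
    if s[i,4]>60:
        q=P[l==i];r=cv2.minAreaRect(q[:,:2].astype(np.float32)*1000);print(s[i].tolist(),[np.round(x,1) for x in r])
s=env.state();print(s['position'],s['wrist_force'])
E
```

```text
[301, 224, 46, 12, 154] [array([477.9,  -6.2]), array([ 13.4, 111.5]), np.float64(2.7)]
[204, 247, 48, 9, 163] [array([ 606.3, -202.8]), array([ 12.1, 111.8]), np.float64(8.3)]
[368, 283, 51, 13, 200] [array([604. , 186.1]), array([ 12.5, 109.8]), np.float64(4.6)]
[394, 371, 24, 8, 73] [array([790. , 245.2]), array([11.9, 44.7]), np.float64(2.7)]
[ 0.39994108 -0.00465999  0.19177333] [0.28524595 0.69339554 0.57242017]
```

View pics/s3.png

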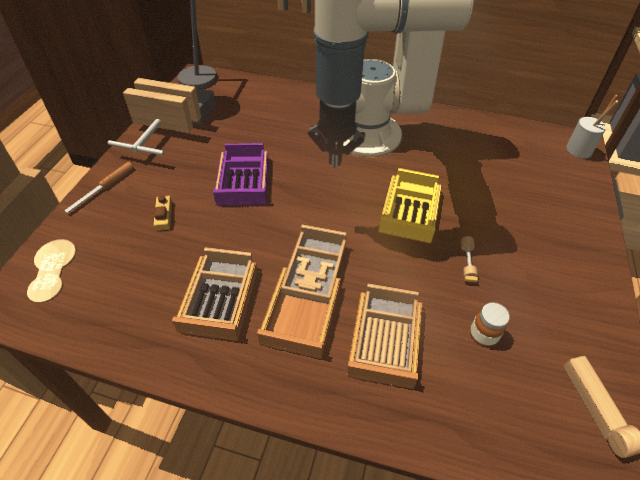

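The picture shows the bridge tray fully out (lip travel 110 mm, lip ~(322,230)) with the bridge flat in its compartment. The peg and dowel trays are shut and everything else is in place.

```bash
python3 -c "
from cell import env
print(env.close_job())"
```

```text
the job is handed in; nothing more can be done
None
```

The job is handed in: by the last camera check the peg tray is home, the bridge tray is out to its stop with the bridge lying flat in it, the dowel tray is shut and nothing else has moved. The first push rode on top of the peg lip instead of its front face, so I backed off and redid it lower.

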